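# Tip the small refill rolls out of a divided counter caddy into a customer's order tray

## Robot

A 6-joint arm with a two-finger parallel gripper is mounted at the origin on the work surface. World frame = base frame: x ahead of the robot, y to its left, z up, the work surface at z = 0. Lengths are in m, angles in rad, forces in N, time in s.
With the tool pointing down it reaches from about 0.225 to 0.875 m from the base axis. Payload 3.4 kg.
Tool frame: the origin (TCP) lies on the centre line of the jaws, within the pads' length; the fingertips stand 8 mm ahead of it and the grasp point (between the pads) lies 11 mm behind it; z points along the fingers, y is the line along which they close (so a half turn about z gives the same grasp; the last joint's range is limited). The gripper opens to 85 mm and grips with 20 to 120 N. Pads are 22 mm wide; open, the fingers measure 114 mm over their backs; the gripper's body (76 mm by 85 mm) begins 54 mm behind the grasp point. The pads swing forward as they close: fully open they stand 13 mm farther back than shut.
Start: joints at [-1.394, 0.276, 1.505, -0, 1.361, -0.121], TCP at [0.169, -0.55, 0.239] pointing down, gripper open.
Joint ranges: [-2.89, 2.89], [-0.75, 2.08], [0.22, 2.7], [-1.18, 4.32], [0.11, 2.71], [-2.7, 2.7]. Speed limits (rad/s): [2.57, 2.57, 3.14, 3.14, 3.14, 3.14].

## Interface

Orientations are given as a unit quaternion [w, x, y, z].
In Python, from workcell import robot gives the robot as it stands. Calls block until the motion is done:
- robot.move_ptp(position, orientation): joint-space move of the TCP to a pose.
- robot.move_straight(position, speed=0.15, attitude=None, stop_force=None): straight line of the TCP; attitude=None keeps the orientation; speed is the mean speed in m/s. With stop_force (N) it stops when the force on the tool has changed by that much, and returns True; else False.
- robot.goto_joints(angles): joint-space move.
- robot.command_gripper(opening): opening from 0.0 (shut) to 1.0 (fully open); the grip force is fixed at half the most; returns when the fingers have stopped.
- robot.pause(seconds).
- robot.inverse_kinematics(position, orientation): joint angles nearest the present ones, or None.
- robot.get_obs(): the state.
- robot.snapshot(name): name is "scene" or "side" or "wrist"; returns (picture, depth): 480x640x3 uint8, red, green, blue; 480x640 float32, m along the optical axis (not along the pixel's ray), 0 where there is no reading.
- robot.camera_params(name): a dict with "K" (3x3 intrinsics, pixels), "dist" ([k1, k2, p1, p2, k3] as OpenCV has them; the pictures are not rectified), "position" and "rotation" of the camera in the world. Camera axes: x right, y up, looking along -z (the intrinsics and any distortion apply to the point x, -y, -z); pixel columns grow to the right and rows downward; lengths in m; the calibration is good to about 2 mm. A picture is of the moment at which its call begins: read the wrist's pose just before it. camera_params takes no time and is no camera call; for the wrist camera it gives the pose at the moment of the call.
A pose or a line that the arm cannot do raises robot.MotionError and nothing moves.
- robot.finish_job(): hands the job in; it is judged then, once.
The state is a dict: "t": time; "q": joint angles; "dq": joint speeds; "joint_torque": joint torques, N m; "ee_pos": TCP position; "tool_rot": TCP orientation; "contact_force": force on the tool from outside, world axes, zero at the start; "ft_torque": the same for the moment, N m; "opening": opening from 0.0 (shut) to 1.0 (fully open); "grip_force": force on a finger pad.
Only numpy, scipy, OpenCV 4.12 (cv2) and the standard library are available. Lean on these libraries where they do the work, as an engineer would, in place of code of your own. Each camera call takes 0.05 s, during which the arm holds its last target. There are 200 camera calls.

## Task

The customer is buying all four small refill rolls. First lift the loose masking-tape roll off the caddy and lay it squarely on top of the short stack of masking tape; then pick the caddy up by its handle with the refills in it, carry it to the cardboard order tray and tip it over its pouring lip so that all the refills go into the tray while every orange cutter stays in the back bay. Stand the caddy upright back on the middle of its green mat, set down gently, not dropped, and do not shift the tape towers, the desk dispenser, the stack or the tray.

Things in the scene. Friction and masses are not known exactly. Their poses are not given: they have to be found in the camera images.
- caddy: Blue plastic caddy, loose, 0.32 kg empty (may vary by a quarter), 216 long (x), 92 wide (y), walls 60 high, 4 thick, two open-topped bays one behind the other. Origin: on its underside, below the divider between the bays, mid-width; x points to the pouring lip, z up. Back bay, x = -94 to -2, is walled all round: its parts lean on the divider when tipped and stay in unless jerked or tipped near 90 degrees.
- caddy_grip (a point): Grip point of the caddy's handle, at caddy x = -45, z = 118; same axes. The handle is a straight dark-blue bar, 14 wide (y), 20 tall, running fore and aft from x = -98 to 2 over the back bay, on a post at each end (12 long); 48 of air between it and the wall tops. Pinch it across its 14; its sides are plain flats, so the tool may lean fore or aft along the bar as it takes it.
- caddy_lip (a point): Middle of the front bay's pouring edge, at caddy x = 118, z = 25; same axes. Front bay: floor 4 above the underside from x = 2 to 60 (its underside bears on the mat), then a ramp rising 20 degrees to this edge; 84 between side walls, no end wall. With friction of 0.5 to 0.7 the refills leave when the caddy leans nose down some 60 to 70 degrees. Walls beside the last 18 mm are 44 high.
- masking_mid (a point): Centre (half-way up) of the loose cream masking-tape roll: a ring 108 outside, 76 core hole, 36 high, so 16 thick in the radius, axis along its z; about 150 g. It starts lying flat on the tops of the front bay's side walls, over the refills, centred near caddy x = 60. It can be pinched through the ring with one finger in the core.
- stack_top (a point): Centre of the top face of the short strapped stack of three cream masking rolls standing on the counter: 108 across, 76 core hole, 108 tall, one loose piece of 0.45 kg. The loose roll goes on top, lying flat and in line (to within 20).
- tray: The customer's order tray: open cardboard box, loose, 0.45 kg, 240 (its x) by 200 (y) by 65 high, walls and floor 5 thick. Origin: centre of the underside, z up.
- mat: Thin dark-green counter mat, fixed, 280 (x) by 180 (y), 3 thick; origin at the centre of its underside, on the counter. The caddy starts on it and goes back on its middle (caddy origin within 50 of the mat's centre), any way round.
- refill0_mid (a point): Centre of the yellow small refill roll: ring 38 outside, 24 hole, 18 high, 14 g, in the front bay of the caddy at the start, lying flat, on the floor.
- refill1_mid (a point): Centre of the red small refill roll: ring 38 outside, 24 hole, 18 high, 14 g, in the front bay of the caddy at the start, lying flat, on the floor.
- refill2_mid (a point): Centre of the green small refill roll: ring 38 outside, 24 hole, 18 high, 14 g, in the front bay of the caddy at the start, lying flat, on top of the yellow one.
- refill3_mid (a point): Centre of the blue small refill roll: ring 38 outside, 24 hole, 18 high, 14 g, in the front bay of the caddy at the start, lying flat, on top of the red one.
- cutter0_mid (a point): Centre of an orange clip-on tape cutter, 34 by 20 by 16, 12 g, loose on the floor of the caddy's back bay; it must stay in that bay.
- cutter1_mid (a point): Centre of an orange clip-on tape cutter, 34 by 20 by 16, 12 g, loose on the floor of the caddy's back bay; it must stay in that bay.
- cutter2_mid (a point): Centre of an orange clip-on tape cutter, 34 by 20 by 16, 12 g, loose on the floor of the caddy's back bay; it must stay in that bay.
- brown_tower: Bystander: strapped tower of brown packing tape, 100 across, 192 tall, loose, 0.75 kg. Origin: centre of the underside.
- colour_tower: Bystander: strapped tower of coloured tapes, 94 across, 192 tall, loose, 0.6 kg. Origin: centre of the underside.
- dispenser: Bystander: black desk tape dispenser, 150 (its x) by 56 by about 90 high, loose, 0.85 kg. Origin: centre of the underside.

How it is judged:
On the way, in this order (a step that is already met when the one before it is completed fails the run):
1. the loose masking roll lies flat and in line on top of the stack (horizontal distance between masking_mid and stack_top below 0.02 m and z of masking_mid in the frame of stack_top between 0.012 and 0.024 m and angle between masking_mid's own z axis and vertical below 0.1 rad), for 0.3 s.
2. the caddy is lifted off its mat with all four refills still in its front bay (height (world z) of caddy above 0.04 m and x of refill0_mid in the frame of caddy_grip between 0.042 and 0.168 m and y of refill0_mid in the frame of caddy_grip between -0.05 and 0.05 m and z of refill0_mid in the frame of caddy_grip between -0.13 and -0.05 m and x of refill1_mid in the frame of caddy_grip between 0.042 and 0.168 m and y of refill1_mid in the frame of caddy_grip between -0.05 and 0.05 m and z of refill1_mid in the frame of caddy_grip between -0.13 and -0.05 m and x of refill2_mid in the frame of caddy_grip between 0.042 and 0.168 m and y of refill2_mid in the frame of caddy_grip between -0.05 and 0.05 m and z of refill2_mid in the frame of caddy_grip between -0.13 and -0.05 m and x of refill3_mid in the frame of caddy_grip between 0.042 and 0.168 m and y of refill3_mid in the frame of caddy_grip between -0.05 and 0.05 m and z of refill3_mid in the frame of caddy_grip between -0.13 and -0.05 m), for 0.2 s.
3. the caddy is tipped at least 40 degrees with its lip over the tray (angle between caddy_grip's own z axis and vertical above 0.7 rad and horizontal distance between caddy_lip and tray below 0.13 m), for 0.2 s.
At the end, for the whole second after the job is handed in: All four refills lie in the order tray; all three cutters are in the caddy's back bay; the caddy stands upright (within 3 degrees) on its mat, its centre within 50 mm of the mat's; the masking roll lies flat on the stack, within 20 mm of in line; caddy, tray and stack are at rest (all of step 1 and x of refill0_mid in the frame of tray between -0.118 and 0.118 m and y of refill0_mid in the frame of tray between -0.098 and 0.098 m and z of refill0_mid in the frame of tray between 0 and 0.065 m and x of refill1_mid in the frame of tray between -0.118 and 0.118 m and y of refill1_mid in the frame of tray between -0.098 and 0.098 m and z of refill1_mid in the frame of tray between 0 and 0.065 m and x of refill2_mid in the frame of tray between -0.118 and 0.118 m and y of refill2_mid in the frame of tray between -0.098 and 0.098 m and z of refill2_mid in the frame of tray between 0 and 0.065 m and x of refill3_mid in the frame of tray between -0.118 and 0.118 m and y of refill3_mid in the frame of tray between -0.098 and 0.098 m and z of refill3_mid in the frame of tray between 0 and 0.065 m and x of cutter0_mid in the frame of caddy_grip between -0.053 and 0.046 m and y of cutter0_mid in the frame of caddy_grip between -0.044 and 0.044 m and z of cutter0_mid in the frame of caddy_grip between -0.13 and -0.055 m and x of cutter1_mid in the frame of caddy_grip between -0.053 and 0.046 m and y of cutter1_mid in the frame of caddy_grip between -0.044 and 0.044 m and z of cutter1_mid in the frame of caddy_grip between -0.13 and -0.055 m and x of cutter2_mid in the frame of caddy_grip between -0.053 and 0.046 m and y of cutter2_mid in the frame of caddy_grip between -0.044 and 0.044 m and z of cutter2_mid in the frame of caddy_grip between -0.13 and -0.055 m and horizontal distance between caddy and mat below 0.05 m and angle between caddy_grip's own z axis and vertical below 0.06 rad and height (world z) of caddy below 0.008 m and linear speed of each of caddy, tray, stack below 0.03 m/s); the robot touches nothing.
It fails at once if an orange cutter leaves the back bay (not (x of cutter0_mid in the frame of caddy_grip between -0.058 and 0.05 m and y of cutter0_mid in the frame of caddy_grip between -0.05 and 0.05 m and z of cutter0_mid in the frame of caddy_grip between -0.13 and -0.035 m) or not (x of cutter1_mid in the frame of caddy_grip between -0.058 and 0.05 m and y of cutter1_mid in the frame of caddy_grip between -0.05 and 0.05 m and z of cutter1_mid in the frame of caddy_grip between -0.13 and -0.035 m) or not (x of cutter2_mid in the frame of caddy_grip between -0.058 and 0.05 m and y of cutter2_mid in the frame of caddy_grip between -0.05 and 0.05 m and z of cutter2_mid in the frame of caddy_grip between -0.13 and -0.035 m)).
It fails at once if the caddy is dropped or banged down (moving faster than 0.5 m/s while less than 25 mm above its mat) (height (world z) of caddy below 0.028 m and linear speed of caddy above 0.5 m/s).
It fails at once if a tape tower or the desk dispenser is shifted by more than 20 mm (distance of any of brown_tower, colour_tower, dispenser from where it was at the start of the episode above 0.02 m).
It fails at once if the stack or the tray is shifted by more than 30 mm (distance of any of stack_top, tray from where it was at the start of the episode above 0.03 m).
It also fails if it takes over 64 s, if anything falls off the work surface, if the arm or the gripper's body presses on something with over 40 N, if the wrist force passes 120 N, or if a joint passes its speed limit or range.

## Working session

There is one attempt and no reset: what is moved stays moved. The work goes in short steps, each a Python script; the robot and the scene stay as the last script left them, time stands still between calls to the robot, and variables do not carry over. Pictures are saved under pics/ and viewed, at most 10 in all, crops included, and the job is handed in when it is done.

```bash
ls; mkdir -p pics
cat > h.py <<'E'
import numpy as np, cv2
from workcell import robot
from scipy.spatial.transform import Rotation as R
def cloud(name):
    c=robot.camera_params(name); im,d=robot.snapshot(name)
    K=np.array(c["K"]);h,w=d.shape
    uv=np.stack(np.meshgrid(np.arange(w),np.arange(h)),-1).reshape(-1,1,2).astype(np.float64)
    n=cv2.undistortPoints(uv,K,np.array(c["dist"],float)).reshape(h,w,2)
    rot=np.array(c["rotation"],float)
    rot=rot if rot.shape==(3,3) else R.from_quat(np.roll(rot,-1)).as_matrix()
    P=np.stack([n[...,0]*d,-n[...,1]*d,-d],-1)@rot.T+np.array(c["position"])
    P[d==0]=np.nan
    return im,P
E
python3 - <<'E'
from h import *
for n in("scene","side"):
    im,P=cloud(n);cv2.imwrite(f"pics/{n}0.png",im[...,::-1]);np.savez(f"{n}0.npz",im=im,P=P)
    c=robot.camera_params(n);print(n,c)
print(robot.get_obs())
E
```

```text
pics
scene {'K': array([[595.53783216,   0.        , 317.89688983],
       [  0.        , 595.53783216, 240.80282406],
       [  0.        ,   0.        ,   1.        ]]), 'dist': array([-0.19005005,  0.        ,  0.        ,  0.        ,  0.        ]), 'position': array([1.37232857, 0.41640752, 0.79881462]), 'rotation': array([0.46226059, 0.22553764, 0.38969322, 0.76392874])}
side {'K': array([[552.89078439,   0.        , 317.65877696],
       [  0.        , 552.89078439, 239.41264696],
       [  0.        ,   0.        ,   1.        ]]), 'dist': array([-0.13107272,  0.        ,  0.        ,  0.        ,  0.        ]), 'position': array([0.32732687, 0.71041658, 0.8834832 ]), 'rotation': array([-0.13347889, -0.06195837,  0.38907692,  0.90937545])}
{'t': 0.1, 'q': array([-1.39399273e+00,  2.76530982e-01,  1.50600028e+00, -8.47022255e-06,
        1.36069476e+00, -1.21006199e-01]), 'dq': array([-6.54055395e-05, -1.68894256e-03, -2.54876416e-03, -2.85159660e-04,
       -4.65037828e-04,  1.61712490e-03]), 'joint_torque': array([ 1.19382541e-03, -4.17700517e+01, -2.46405888e+01, -1.62769534e-04,
        5.87858274e-03,  2.09264840e-05]), 'ee_pos': array([ 0.16862899, -0.54924399,  0.23852913]), 'tool_rot': array([-8.16248744e-04,  9.88933674e-01,  1.48356064e-01, -2.69210570e-05]), 'contact_force': array([ 0.43984715, -0.15945208, -0.56001898]), 'ft_torque': array([ 0.05152336, -0.00670841, -0.00174908]), 'grip_force': 0.0, 'opening': 0.9981448717697026}
```

View pics/scene0.png

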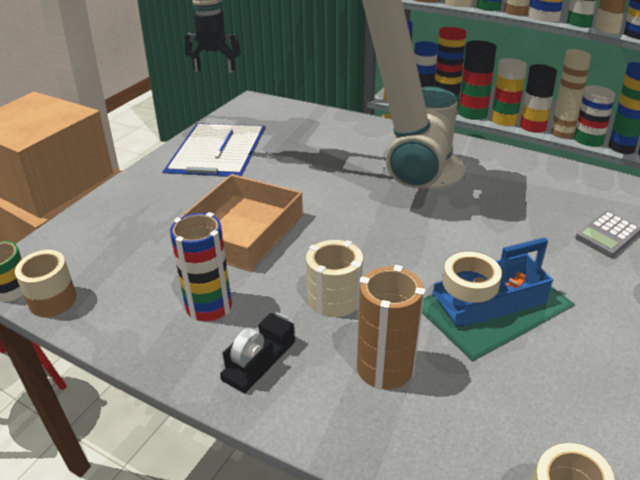

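View pics/side0.png

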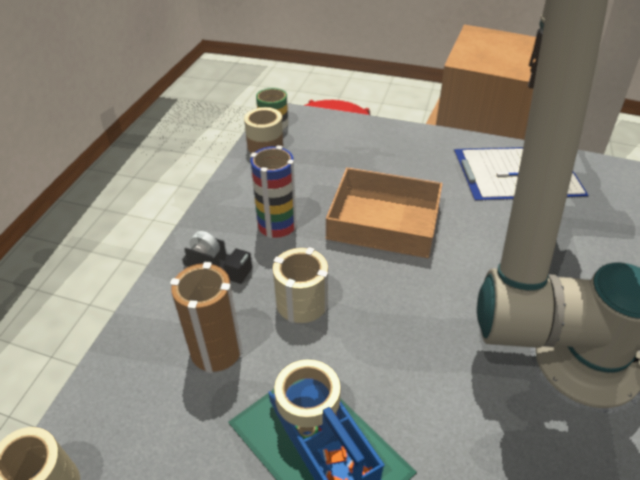

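Scene picture: the loose roll is at about (472,277), the handle at (525,255), the stack at (335,262), the tray at (245,220), the brown tower at (390,325), the colour tower at (200,265) and the dispenser at (258,350). The side view shows the same layout, with the caddy's lip end facing the towers.

```bash
cat > meas.py <<'E'
from h import *
out={}
def rect(p):
    (c,s,a)=cv2.minAreaRect((p[:,:2]*1000).astype(np.float32)); return np.round(c,1),np.round(s,1),round(a,1)
def circ(p):
    A=np.c_[2*p[:,:2],np.ones(len(p))];b=(p[:,:2]**2).sum(1);s=np.linalg.lstsq(A,b,rcond=None)[0]
    return s[:2],np.sqrt(s[2]+s[0]**2+s[1]**2)
for n in("scene","side"):
    d=np.load(n+"0.npz");im,P=d["im"],d["P"]
    hsv=cv2.cvtColor(im,cv2.COLOR_RGB2HSV);H,S,V=[hsv[...,i].astype(int) for i in range(3)]
    z=P[...,2];print("==",n)
    tab=(P[...,0]>0.1)&(P[...,0]<1)&(np.abs(P[...,1])<.7)
    grey=tab&(S<30)&(V>80)&(abs(z)<.02);print("table z",np.nanmedian(z[grey]))
    blue=(H>100)&(H<125)&(S>120)&tab
    cream=(H>12)&(H<32)&(S>25)&(S<130)&(V>120)&tab
    brown=(H>5)&(H<18)&(S>90)&tab
    green=(H>65)&(H<95)&(S>80)&tab&(abs(z-.003)<.008)
    def big(m):
        m=cv2.morphologyEx(m.astype(np.uint8),cv2.MORPH_OPEN,np.ones((2,2)))
        k,l,s,c=cv2.connectedComponentsWithStats(m,connectivity=8)
        return [(l==i) for i in np.argsort(-s[1:,4])[:4]+1 if s[i,4]>40]
    for nm,m in(("handle",blue&(z>.1)&(z<.14)),("bluebody",blue&(z>.03)&(z<.075)),("cream_roll",cream&(z>.09)&(z<.104)),("cream_stack",cream&(z>.104)&(z<.118)),("tray",brown&(z>.055)&(z<.072)),("trayall",brown&(z>.0)&(z<.072)),("mat",green),("tall",tab&(z>.185)&(z<.2))):
        for b in big(m):
            p=P[b];v,u=np.nonzero(b)
            print(nm,len(p),"px",int(u.mean()),int(v.mean()),"rect",*rect(p),"z",np.percentile(z[b],[5,50,95]).round(4), "circ",np.round(circ(p)[0],4),round(circ(p)[1],4))
E
python3 meas.py
```

```text
== scene
table z 0.0005081292276254423
 ** On entry to DLASCL parameter number  4 had an illegal value
 ** On entry to DLASCL parameter number  4 had an illegal valueTraceback (most recent call last):
  File "meas.py", line 25, in <module>
    print(nm,len(p),"px",int(u.mean()),int(v.mean()),"rect",*rect(p),"z",np.percentile(z[b],[5,50,95]).round(4), "circ",np.round(circ(p)[0],4),round(circ(p)[1],4))
                                                                                                                                 ~~~~^^^
  File "meas.py", line 6, in circ
    A=np.c_[2*p[:,:2],np.ones(len(p))];b=(p[:,:2]**2).sum(1);s=np.linalg.lstsq(A,b,rcond=None)[0]
                                                               ~~~~~~~~~~~~~~~^^^^^^^^^^^^^^^^
    x, resids, rank, s = _umath_linalg.lstsq(a, b, rcond,
                         ~~~~~~~~~~~~~~~~~~~^^^^^^^^^^^^^
                                             signature=signature)
                                             ^^^^^^^^^^^^^^^^^^^^
    raise LinAlgError("SVD did not converge in Linear Least Squares")
numpy.linalg.LinAlgError: SVD did not converge in Linear Least Squares
```

```bash
sed -i 's/return \[(l==i) for/return [(l==i)\&np.isfinite(z) for/; s/np.ones((2,2))/np.ones((3,3))/' meas.py; python3 meas.py
```

```text
== scene
table z 0.0005081292276254423
handle 507 px 523 248 rect [414.1 338.6] [14.6 97.9] 47.5 z [0.1062 0.126  0.1335] circ [0.4092 0.3311] 0.0331
bluebody 1762 px 512 287 rect [453.6 299.9] [ 98.  215.9] 46.7 z [0.0325 0.0489 0.0645] circ [0.4353 0.2899] 0.0881
bluebody 202 px 208 304 rect [ 745.3 -166.7] [12.6 53.5] 44.6 z [0.0312 0.0399 0.0476] circ [ 0.7241 -0.1875] 0.0342
bluebody 116 px 468 275 rect [449.5 250.1] [14.6 47.7] 49.7 z [0.0378 0.0465 0.0584] circ [0.4505 0.2501] 0.013
bluebody 49 px 438 285 rect [496.3 200.4] [ 5.1 16.9] 51.0 z [0.0314 0.0396 0.0482] circ [0.495  0.2003] 0.0047
cream_roll 1053 px 472 272 rect [491.1 261.7] [106.7 109.2] 72.2 z [0.0921 0.0987 0.1013] circ [0.4931 0.2614] 0.0467
cream_roll 641 px 39 267 rect [ 862.8 -497.9] [102.6 100.1] 58.1 z [0.0914 0.0946 0.0973] circ [ 0.8621 -0.4975] 0.0453
cream_roll 200 px 338 276 rect [617.9  47.2] [16.8 68.6] 40.9 z [0.0906 0.0967 0.1029] circ [0.5865 0.02  ] 0.0477
cream_roll 122 px 594 469 rect [834.9 545.6] [34.1  6.6] 45.9 z [0.0906 0.0964 0.103 ] circ [0.8502 0.5295] 0.0246
cream_stack 1109 px 571 4
[... 3980 characters left out ...]
] circ [0.423  0.3243] 0.0113
trayall 184 px 261 143 rect [ 847.4 -465. ] [89.8 35.2] 20.4 z [0.0152 0.0368 0.0463] circ [ 0.8589 -0.496 ] 0.0464
mat 3203 px 270 441 rect [538.3 332.7] [ 79.9 175.7] 45.3 z [0.0006 0.0032 0.0058] circ [0.5314 0.3196] 0.0501
mat 1160 px 385 454 rect [367.8 290. ] [ 50.9 151.4] 57.3 z [0.0009 0.0033 0.0058] circ [0.3552 0.287 ] 0.041
tall 1429 px 533 298 rect [163.7  34. ] [137.7  90.3] 7.0 z [0.1864 0.1935 0.1989] circ [0.1721 0.0174] 0.0594
tall 1037 px 200 286 rect [702.2 178.8] [98.2 98.4] 47.7 z [0.1868 0.1909 0.1938] circ [0.7022 0.1796] 0.0441
tall 464 px 270 159 rect [ 714.5 -196. ] [91.2 96.3] 22.2 z [0.1861 0.1913 0.1945] circ [ 0.714  -0.1949] 0.0427
```

```bash
cat >> h.py <<'E'
def pose(g,yaw,lean=0.,flip=0):
    """TCP pose: grasp point g, tool y across heading yaw (deg). lean>0: body leans aft of heading."""
    r=R.from_euler('z',yaw,degrees=True)*R.from_euler('y',-lean,degrees=True)*R.from_euler('x',180,degrees=True)*R.from_euler('z',180*flip,degrees=True)
    return np.array(g)+0.011*r.as_matrix()[:,2], np.roll(r.as_quat(),1)
YC=-43.; DC=np.array([np.cos(np.radians(YC)),np.sin(np.radians(YC)),0])
ROLL=np.array([.492,.2615,.081]); CAD=np.array([.446,.3065,.003]); MAT=np.array([.4565,.3114,.003])
GX,GZ=-.022,.118; L=30.
def cpose(o,yaw,T=0,flip=0):
    "TCP pose for caddy origin o, heading yaw, nose-down T"
    r=R.from_euler('z',yaw,degrees=True)*R.from_euler('y',T,degrees=True)
    return pose(np.array(o)+r.apply([GX,0,GZ]),yaw,L-T,flip)
def lpose(l,yaw,T,flip=0):
    r=R.from_euler('z',yaw,degrees=True)*R.from_euler('y',T,degrees=True)
    return cpose(np.array(l)-r.apply([.118,0,.025]),yaw,T,flip)
E
python3 - <<'E'
from h import *
S=[];T=[]
for n in("scene","side"):
    d=np.load(n+"0.npz");P=d["P"].reshape(-1,3)
    S.append(P[(np.hypot(P[:,0]-.582,P[:,1]-.017)<.07)&(P[:,2]>.103)&(P[:,2]<.114)])
    T.append(P[(abs(P[:,0]-.47)<.15)&(abs(P[:,1]+.28)<.13)&(P[:,2]>.0615)&(P[:,2]<.072)])
for s in S: print("stack",len(s),cv2.minEnclosingCircle((s[:,:2]*1e3).astype(np.float32)),s[:,:2].min(0)/2+s[:,:2].max(0)/2)
t=np.vstack(T);print("tray",cv2.minAreaRect((t[:,:2]*1e3).astype(np.float32)),[cv2.minAreaRect((t[:,:2]*1e3).astype(np.float32)) for t in T])
G=ROLL+.046*DC+[0,0,.005]
for f in(0,1):
    print(f,"roll",[None if q is None else q.round(2) for q in [robot.inverse_kinematics(*pose(G+[0,0,.1],YC+90,0,f))]])
    for y in(0,45,90,135,-45): 
        q=robot.inverse_kinematics(*pose([.582,.017,.25],y,0,f));print("place",y,None if q is None else q.round(2))
    for nm,p in [("cgrasp",cpose(CAD,YC,0,f)),("clift",cpose(CAD+[0,0,.21],YC,0,f))]+[(f"tip{Y},{t}",lpose([.47,-.26,.06 if t>50 else .12],Y,t,f)) for Y in(-90,-110) for t in(0,40,75)]:
        q=robot.inverse_kinematics(*p);print(nm,None if q is None else q.round(2))
E
```

```text
stack 955 ((583.1248168945312, 14.648855209350586), 57.34342956542969) [0.58301993 0.01565229]
stack 997 ((582.831298828125, 17.067068099975586), 56.119022369384766) [0.58221232 0.01667561]
tray ((472.01275634765625, -282.30242919921875), (245.4306640625, 208.8532257080078), 1.5728826522827148) [((471.9877624511719, -281.392578125), (245.4306640625, 204.76686096191406), 1.5728826522827148), ((471.68841552734375, -282.33502197265625), (240.48312377929688, 208.90475463867188), 1.5251621007919312)]
0 roll [array([ 0.29,  0.32,  1.61, -0.  ,  1.21,  1.04])]
place 0 [-0.09  0.29  1.49 -0.    1.36  1.48]
place 45 [-0.09  0.29  1.49 -0.    1.36  0.7 ]
place 90 [-0.09  0.29  1.49  0.    1.36 -0.09]
place 135 [-0.09  0.29  1.49  0.    1.36 -0.88]
place -45 [-0.09  0.29  1.49 -0.    1.36  2.27]
cgrasp None
clift None
tip-90,0 None
tip-90,40 [-0.65  0.21  1.53  0.14  1.51  2.47]
tip-90,75 [-0.97  0.59  1.32  0.44  1.89  2.17]
tip-110,0 [-0.06  0.34  1.63 -0.51  1.36 -2.7 ]
tip-110,40 None
tip-110,75 [-1.08  0.48  1.52  0.56  1.7   2.32]
1 roll [array([ 0.29,  0.32,  1.61, -0.  ,  1.21, -2.1 ])]
place 0 [-0.09  0.29  1.49 -0.    1.36 -1.66]
place 45 [-0.09  0.29  1.49 -0.    1.36 -2.45]
place 90 None
place 135 [-0.09  0.29  1.49  0.    1.36  2.27]
place -45 [-0.09  0.29  1.49 -0.    1.36 -0.88]
cgrasp [ 0.84  0.37  1.85 -0.62  1.03  0.37]
clift [ 0.84  0.2   1.53 -0.53  1.45  0.09]
tip-90,0 [-0.04  0.19  1.85 -0.58  1.15  0.22]
tip-90,40 [-0.65  0.21  1.53  0.14  1.51 -0.67]
tip-90,75 [-0.97  0.59  1.32  0.44  1.89 -0.97]
tip-110,0 [-0.06  0.34  1.63 -0.51  1.36  0.44]
tip-110,40 [-0.66  0.21  1.53  0.17  1.45 -0.33]
tip-110,75 [-1.08  0.48  1.52  0.56  1.7  -0.82]
```

Run:
```python
from h import *
G=ROLL+.046*DC+[0,0,.005]
robot.move_ptp(*pose(G+[0,0,.16],YC+90))
robot.command_gripper(0.6)
im,d=robot.snapshot("wrist");cv2.imwrite("pics/w1.png",im[...,::-1])
p=pose(G,YC+90)[0]
print(robot.move_straight(p+[0,0,.03],.2)); print(robot.move_straight(p,.06,stop_force=6))
print(robot.get_obs()["ee_pos"],p)
robot.command_gripper(0.0); o=robot.get_obs();print(o["opening"],o["grip_force"],o["contact_force"])
robot.move_straight(o["ee_pos"]+[0,0,.03],.06)
im,P=cloud("scene");cv2.imwrite("pics/s1.png",im[180:400,260:640,::-1]);o=robot.get_obs();print(o["opening"],o["grip_force"],o["contact_force"],o["t"])
```

```text
False
False
[0.5256233  0.23013262 0.07474135] [0.52564227 0.23012808 0.075     ]
0.1752727953222994 61.54579838854261 [-0.86893702 -0.21433615  3.11171972]
0.18452988592512914 61.60173286451027 [-0.07104692 -0.12385781 -1.81904508] 6.1667
```

View pics/s1.png

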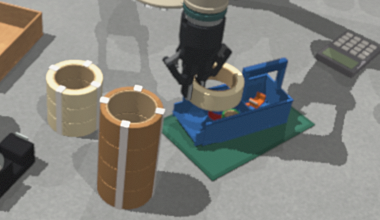

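The crop shows the roll held in the jaws at about (218,88), clear of the caddy and close to level. Next I'll carry it over the stack and check where it sits in the hand.

Run:
```python
from h import *
e=robot.get_obs()["ee_pos"];robot.move_straight([e[0],e[1],.24],.2)
ST=np.array([.5825,.0165,.108])
g=ST+.046*DC+[0,0,.018+.005]
p=pose(g,YC+90)[0]
robot.move_straight(p+[0,0,.06],.25)
robot.pause(.3)
for n in("scene","side"):
    im,P=cloud(n);cv2.imwrite(f"pics/{n}2.png",im[...,::-1])
    hsv=cv2.cvtColor(im,cv2.COLOR_RGB2HSV);H,S,V=[hsv[...,i].astype(int) for i in range(3)]
    z=P[...,2];c=(H>12)&(H<32)&(S>25)&(S<130)&(V>100)&(np.hypot(P[...,0]-.582,P[...,1]-.017)<.08)
    m=c&(z>.16)&(z<.225);q=P[m];top=q[q[:,2]>.19]
    A=np.c_[top[:,:2]-[.5825,.0165],np.ones(len(top))]
    w=np.ones(len(top),bool)
    for _ in range(6):
        s=np.linalg.lstsq(A[w],top[w,2],rcond=None)[0];r=top[:,2]-A@s;w=(abs(r)<.004)
    print(n,len(q),"plane",s.round(4),w.sum(),"z",np.percentile(q[:,2],[2,50,98]),cv2.minEnclosingCircle((top[w][:,:2]*1e3).astype(np.float32)),"ext",q.min(0),q.max(0))
print(robot.get_obs()["ee_pos"],robot.get_obs()["t"])
```

```text
scene 1795 plane [-0.007  -0.0015  0.2042] 733 z [0.17020584 0.19568129 0.20649558] ((585.62158203125, 17.495391845703125), 54.699283599853516) ext [ 0.5310683  -0.03558296  0.1668813 ] [0.64063935 0.07184334 0.22405187]
side 1627 plane [ 0.0011 -0.0033  0.2037] 889 z [0.17028138 0.20149316 0.2061875 ] ((585.2006225585938, 17.589515686035156), 55.749900817871094) ext [ 0.52940598 -0.037083    0.1670431 ] [0.63677775 0.07267538 0.21570712]
[ 0.61608998 -0.01434644  0.1802474 ] 8.6167
```

View pics/side2.png

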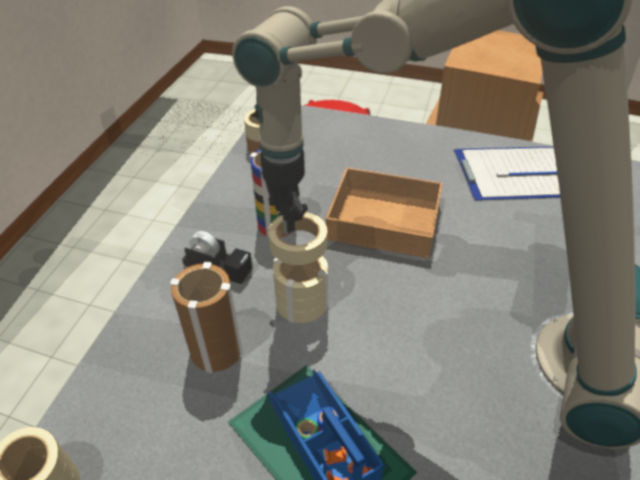

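The side view shows the roll level at (298,238), directly above the stack at (300,285). Now I'll lower and release it, then re-measure the caddy.

Run:
```python
from h import *
e=robot.get_obs()["ee_pos"]
robot.move_straight(e+[-.002,-.001,-.05],.12)
print(robot.move_straight(e+[-.002,-.001,-.066],.02,stop_force=4),robot.get_obs()["ee_pos"])
robot.command_gripper(0.5)
e=robot.get_obs()["ee_pos"];robot.move_straight(e+[0,0,.15],.2)
robot.move_ptp(*cpose(CAD+[-.08,.08,.2],YC,0,1))
for n in("scene","side"):
    im,P=cloud(n);cv2.imwrite(f"pics/{n}3.png",im[...,::-1])
    hsv=cv2.cvtColor(im,cv2.COLOR_RGB2HSV);H,S,V=[hsv[...,i].astype(int) for i in range(3)]
    z=P[...,2];c=(H>12)&(H<32)&(S>25)&(S<130)&(V>100)&(np.hypot(P[...,0]-.582,P[...,1]-.017)<.08)&(z>.135)&(z<.16)
    print(n,"roll",cv2.minEnclosingCircle((P[c][:,:2]*1e3).astype(np.float32)),np.percentile(z[c],[5,50,95]))
    b=(H>100)&(H<125)&(S>120)&(np.hypot(P[...,0]-.446,P[...,1]-.306)<.14)
    for lo,hi in((.1,.14),(.03,.07)):
        m=cv2.morphologyEx((b&(z>lo)&(z<hi)).astype(np.uint8),cv2.MORPH_OPEN,np.ones((3,3)))>0
        print(" blue",lo,m.sum(),cv2.minAreaRect((P[m&np.isfinite(z)][:,:2]*1e3).astype(np.float32)))
print(robot.get_obs()["t"])
```

```text
True [ 0.61423205 -0.01535464  0.12061832]
scene roll ((582.3670043945312, 16.77949333190918), 55.97279357910156) [0.13659332 0.14407649 0.14656029]
 blue 0.1 508 ((412.7510681152344, 339.45367431640625), (14.862283706665039, 99.6254653930664), 47.11217498779297)
 blue 0.03 2859 ((453.4719543457031, 300.2982482910156), (96.5732650756836, 215.01760864257812), 46.82890701293945)
side roll ((581.7144775390625, 16.558874130249023), 55.583614349365234) [0.13683842 0.1436511  0.14642289]
 blue 0.1 676 ((409.4969177246094, 338.2207336425781), (15.221158027648926, 100.81478118896484), 46.822837829589844)
 blue 0.03 1855 ((450.8479309082031, 299.9223327636719), (95.16161346435547, 214.5319366455078), 47.0947380065918)
12.9083
```

The roll is centred on the stack to within 1 mm and the caddy hasn't moved. Next is the handle grasp and a small test lift.

Run:
```python
from h import *
p,q=cpose(CAD,YC,0,1); tz=R.from_quat(np.roll(q,-1)).as_matrix()[:,2]
robot.move_ptp(p-.11*tz,q)
robot.move_straight(p-.03*tz,.15); print(robot.move_straight(p,.06,stop_force=8))
robot.command_gripper(0.0);o=robot.get_obs();print(o["opening"],o["grip_force"],o["contact_force"],o["ee_pos"]-p)
robot.move_straight(p+[0,0,.06],.06);robot.pause(.3)
o=robot.get_obs();print(o["opening"],o["grip_force"],o["contact_force"],o["ft_torque"],o["t"])
for n in("scene","side"):
    im,P=cloud(n);cv2.imwrite(f"pics/{n}4.png",im[...,::-1])
    hsv=cv2.cvtColor(im,cv2.COLOR_RGB2HSV);H,S,V=[hsv[...,i].astype(int) for i in range(3)]
    z=P[...,2];b=(H>100)&(H<125)&(S>120)&(np.hypot(P[...,0]-.446,P[...,1]-.306)<.16)&(z>.02)&(z<.22)
    X=P[b]-CAD;u=X@DC
    for a in range(-100,120,20):
        k=(u>a/1e3)&(u<(a+20)/1e3)
        if k.sum()>10: print(a+10,np.percentile(X[k,2],[1,10,50,90,99]).round(3),end=' ')
    print()
```

```text
False
0.1568621331409807 60.96566165579134 [-1.88121787 -0.09662922  1.27381717] [-3.20254314e-04 -1.49736487e-05  4.57292116e-05]
0.14965279675356666 60.430177298840135 [ 0.04993611  0.14777202 -3.85363994] [ 0.39239474  0.42669257 -0.0183293 ] 16.6083
-90 [0.063 0.077 0.104 0.139 0.169] -70 [0.062 0.069 0.091 0.115 0.121] -50 [0.061 0.066 0.091 0.119 0.177] -30 [0.061 0.069 0.1   0.12  0.189] -10 [0.062 0.073 0.117 0.185 0.189] 10 [0.063 0.083 0.109 0.144 0.186] 30 [0.062 0.073 0.099 0.119 0.123] 50 [0.062 0.064 0.089 0.116 0.121] 70 [0.064 0.068 0.09  0.118 0.122] 90 [0.067 0.073 0.087 0.118 0.122] 110 [0.075 0.079 0.084 0.101 0.115] 
-90 [0.064 0.08  0.116 0.186 0.189] -70 [0.062 0.065 0.103 0.186 0.189] -50 [0.061 0.063 0.068 0.119 0.176] -30 [0.061 0.063 0.071 0.12  0.132] -10 [0.061 0.063 0.075 0.12  0.189] 10 [0.063 0.071 0.109 0.121 0.188] 30 [0.06  0.07  0.1   0.12  0.122] 50 [0.062 0.065 0.103 0.121 0.122] 70 [0.063 0.066 0.07  0.119 0.122] 90 [0.069 0.072 0.076 0.118 0.121] 110 [0.077 0.079 0.082 0.088 0.105]
```

View pics/scene4.png

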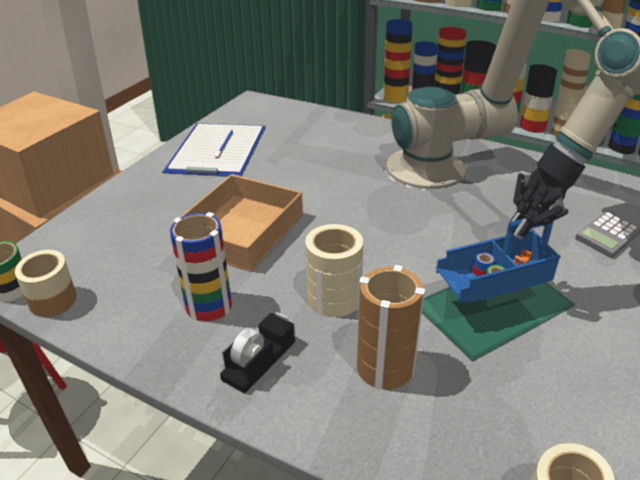

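The caddy hangs level at about (500,265), refills visible at (485,262), and the stack is topped at (335,240). Next I'll carry it to the tray and tip it.

```bash
cat > tip.py <<'E'
from h import *
def go(pq,v): robot.move_straight(pq[0],v,attitude=pq[1])
LIP=np.array([.472,-.262,0])
if __name__=="__main__":
    go(cpose(CAD+[0,0,.22],YC,0,1),.18)
    go(lpose(LIP+[0,0,.245],-90,0,1),.18)
    go(lpose(LIP+[0,0,.125],-90,8,1),.15)
    for T,z in((24,.12),(40,.105),(52,.08)): go(lpose(LIP+[0,0,z],-90,T,1),.09)
    o=robot.get_obs();print(o["t"],o["contact_force"])
    for T,z in((60,.065),(66,.062),(71,.062)): go(lpose(LIP+[0,0,z],-90,T,1),.05)
    robot.pause(.8)
    o=robot.get_obs();print(o["t"],o["contact_force"])
    a=[cloud(n)[0] for n in("scene","side")]
    cv2.imwrite("pics/tip5.png",np.hstack([a[0][100:340,100:420],a[1][100:340,240:560]])[...,::-1])
E
python3 tip.py
```

```text
22.9667 [ 0.30153844  0.74857571 -3.15768593]
25.3583 [ 0.44610333 -0.81700767 -3.20407082]
```

View pics/tip5.png

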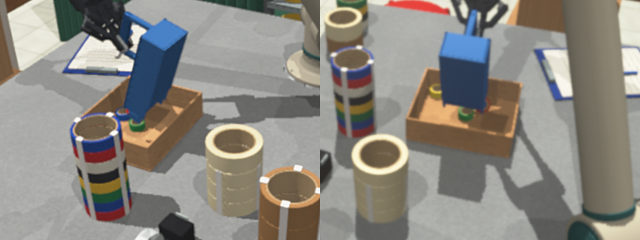

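The left crop shows the caddy tipped at (155,65) with refills in the tray: blue and green at (125,115) and (137,125), yellow at (435,90) in the right crop. Red isn't visible. I'll tip a little more while raising, then look inside.

Run:
```python
from tip import *
go(lpose(LIP+[0,0,.085],-90,77,1),.06); robot.pause(.4)
go(lpose(LIP+[0,0,.12],-90,70,1),.08)
go(lpose(LIP+[0,.03,.17],-90,35,1),.12)
go(lpose(LIP+[0,.13,.245],-90,0,1),.15); robot.pause(.2)
print(robot.get_obs()["contact_force"],robot.get_obs()["t"])
a=[cloud(n) for n in("scene","side")]
for im,P in a:
    m=(P[...,2]>.06)&(P[...,2]<.072)&(abs(P[...,0]-.47)<.15)&(abs(P[...,1]+.28)<.13)
    print(cv2.minAreaRect((P[m][:,:2]*1e3).astype(np.float32)))
a=[x[0] for x in a]
cv2.imwrite("pics/un6.png",cv2.resize(np.hstack([a[0][100:340,150:400],a[1][100:340,280:530]]),None,fx=1.6,fy=1.6)[...,::-1])
```

```text
[-0.11726268 -1.09583041 -3.21996841] 29.8583
((471.2613525390625, -281.9224548339844), (246.13214111328125, 203.6367950439453), 1.6401536464691162)
((471.50787353515625, -283.41424560546875), (240.0620574951172, 208.37155151367188), 1.53037691116333)
```

View pics/un6.png

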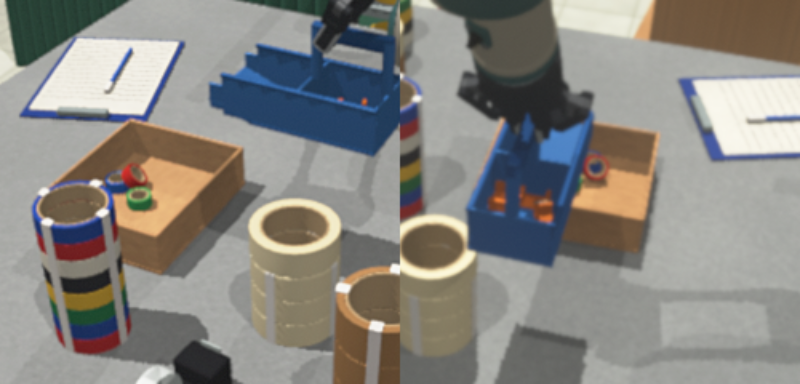

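The caddy's front bay is empty, at (250,80) left and (550,140) right. Red, blue and green are in the tray at (133,175), (118,182) and (138,198), the cutters are still in the back bay, and the tray hasn't shifted. Now back to the mat.

Run:
```python
from tip import *
go(cpose(MAT+[0,0,.21],YC,0,1),.2)
go(cpose(MAT+[0,0,.02],YC,0,1),.15); robot.pause(.2)
pq=cpose(MAT+[0,0,-.004],YC,0,1)
print(robot.move_straight(pq[0],.015,stop_force=3))
o=robot.get_obs();print(o["ee_pos"]-cpose(MAT,YC,0,1)[0],o["contact_force"])
robot.command_gripper(0.6)
tz=R.from_quat(np.roll(pq[1],-1)).as_matrix()[:,2]
e=robot.get_obs()["ee_pos"];robot.move_straight(e-.05*tz,.08);robot.move_straight(e-.16*tz+[0,0,.05],.2);robot.pause(.3)
ims=[]
for n in("scene","side"):
    im,P=cloud(n);ims.append(im)
    hsv=cv2.cvtColor(im,cv2.COLOR_RGB2HSV);H,S,V=[hsv[...,i].astype(int) for i in range(3)];z=P[...,2]
    b=(H>100)&(H<125)&(S>120)&(np.hypot(P[...,0]-.446,P[...,1]-.306)<.16)
    for lo,hi in((.1,.14),(.03,.07)):
        m=cv2.morphologyEx((b&(z>lo)&(z<hi)).astype(np.uint8),cv2.MORPH_OPEN,np.ones((3,3)))>0
        print(n,lo,cv2.minAreaRect((P[m&np.isfinite(z)][:,:2]*1e3).astype(np.float32)),np.nanpercentile(z[m],95))
    tr=(abs(P[...,0]-.471)<.112)&(abs(P[...,1]+.282)<.092)&(z>.004)&(z<.062)&(S>110)
    for nm,c in(("yellow",(H>20)&(H<35)),("red",(H<4)|(H>174)),("green",(H>45)&(H<85)),("blue",(H>100)&(H<125))):
        k=tr&c;print("  ",nm,k.sum(),np.nanmean(P[k],0).round(3) if k.any() else "")
print(robot.get_obs()["t"])
cv2.imwrite("pics/end7.png",np.vstack([np.hstack([ims[0][150:390,150:600][:,:400],ims[1][120:360,200:600]]),np.hstack([ims[0][200:360,240:640],ims[1][320:480,200:600]])])[...,::-1])
```

```text
True
[-2.80976359e-04 -2.49749246e-04 -3.34472650e-05] [-1.2608697  -0.13112735  4.4618391 ]
scene 0.1 ((424.1780700683594, 345.0505065917969), (14.20645809173584, 98.5509262084961), 46.70594787597656) 0.13291413569141014
scene 0.03 ((464.65142822265625, 305.33587646484375), (96.1436538696289, 217.9345245361328), 46.67043685913086) 0.06441026437273581
   yellow 5 [ 0.451 -0.313  0.016]
   red 85 [ 0.45  -0.321  0.032]
   green 72 [ 0.482 -0.284  0.017]
   blue 65 [ 0.464 -0.341  0.017]
side 0.1 ((420.6279602050781, 343.9163818359375), (15.561873435974121, 99.96466827392578), 46.963199615478516) 0.13278726057092807
side 0.03 ((460.69976806640625, 306.81304931640625), (94.96221923828125, 211.0286407470703), 47.13203430175781) 0.06477679723354735
   yellow 147 [ 0.55  -0.347  0.018]
   red 12 [ 0.448 -0.318  0.036]
   green 14 [ 0.467 -0.279  0.019]
   blue 5 [ 0.437 -0.333  0.018]
37.0833
```

View pics/end7.png

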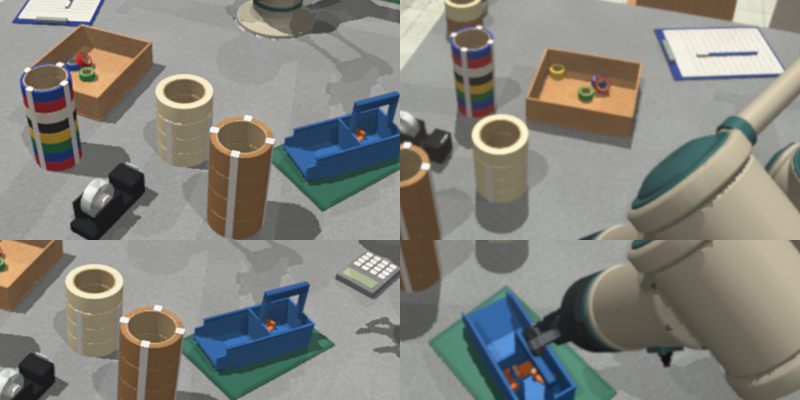

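The four refills are in the tray: yellow at (557,71), red and blue near (600,85), green at (585,93). The caddy stands upright on its mat at (340,140) with the cutters in the back bay, and the roll sits on the stack, with the gripper clear. I'm handing the job in.

```bash
python3 -c "
from workcell import robot
print(robot.finish_job())"
```

```text
the job is handed in; nothing more can be done
None
```

The job is handed in at about 37 s of the 64 s allowed; my last camera check showed all four refills in the tray, the caddy upright on the middle of its mat with the cutters in the back bay, and the masking roll square on the stack, but the hand-in returned no verdict.

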